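# Damp check of a clamped walnut blank

### The job

Check the walnut blank for damp: swing the red-knobbed cam lever round to the green-marked notch, which pushes the blank snug against the fence, and leave it set there. Then lift the yellow probe out of its wooden stand and hold it upright with its spring tip on the white-ringed spot of the blank, pressing only lightly, until the green band of the tip has just gone into the barrel (about half of its travel). Finish while still holding the probe pressed there, and leave everything else alone.

Things in the scene. Friction and masses are not known exactly. Their poses are not given: they have to be found in the camera images.
- jig: Fixed plywood clamping jig, base 220 x 250 x 15 mm, origin at the centre of its underside. An aluminium fence (160 mm long, face at y = +105.5 mm, top 50 mm above the table) runs along its +y side; the lever pivot stands at x = +10, y = -5 mm. It may stand turned by up to 15 degrees.
- pivot (a point): Point on the upright pivot axis of the cam lever, 78 mm above the table (the height of the middle of the knob).
- lever_knob (a point): Middle of the free height of the lever's knob: a red upright round post 20 mm in diameter, from 52 to 95 mm above the table, 85 mm from the pivot axis, standing on a flat steel arm 16 mm wide. It swings level about the pivot.
- notch (a point): Where the middle of the knob is when the lever stands at the green-marked notch (85 mm from the pivot axis, 78 mm above the table). The notch itself is a green bar on the steel quadrant just beyond the knob; the two other notches are black.
- clamp (a joint): Angle of the cam lever in rad: 0 to 1.85, growing clockwise seen from above. At 0 the arm points along the jig's -y axis; the knob is at pivot + 85 mm x (-sin q, -cos q) in the jig's axes. The green notch is at 1.4, where the purple cam is at its highest; beyond that the cam loosens again. It stays where it is left (friction 0.12 N m, about 1.5 N at the knob).
- blank: Loose walnut blank 140 x 80 x 30 mm lying flat on the jig base between cam and fence, 250 g; origin at the centre of its underside, x along its length, parallel to the fence. It starts a few mm off the fence (origin about 60 mm along the jig's y) and is pushed by the cam until it meets the fence (origin about 65 mm along the jig's y).
- mark (a point): The marked spot: white dot in a white ring of 26 mm outer diameter on the blank's top face, 30 mm along x and 10 mm along y from the blank's centre; top face 45 mm above the table.
- stand: Fixed wooden stand for the probe, 70 x 70 x 60 mm high, origin at the centre of its underside, with an upright through hole of 22 mm in its middle.
- probe_grip (a point): Middle of the probe's handle, 85 mm above the end of its tip. The handle is a yellow square bar 26 x 26 mm, its faces along this point's x and y, reaching from 56 to 118 mm above the tip's end; z runs up along the probe. Below the handle are a black collar (34 mm diameter, 50 to 56 mm above the tip's end), a black barrel (18 mm diameter, 20 to 50 mm) and the spring tip. The probe (130 g) stands upright with its collar on top of the stand, handle middle 95 mm above the table.
- probe_tip (a point): End of the probe's spring tip (steel pin, 8 mm diameter, standing 20 mm out of the barrel when free, its uppermost 6 mm a green band).
- plunger (a joint): How far the spring tip is pushed into the barrel, in m: 0 free, 0.006 when the green band has just gone in, 0.012 at its stop. Spring force 1.2 N when it starts to move plus 0.4 N per mm: 3.6 N at 6 mm, 6 N at the stop.
- dicebox: Bystander: purple plastic dice box with a steel spring clip, 102 x 102 x 67 mm high, origin under its centre. It and the stand are on opposite sides of the jig, either way round.
- dish: Bystander: white ceramic dish of walnut meeples, 120 mm across, about 40 mm high, origin under its centre, behind the jig.
- mug: Bystander: blue mug, 80 mm diameter, 90 mm high, origin under its centre.
- jar: Bystander: amber glass jar, 60 mm diameter, 85 mm high, origin under its centre, behind the jig.
Things that resemble listed ones, but are neither listed nor needed, are in the scene too. What is meant by the part that bears probe_grip is not orange, and is the larger of those in its own colour. Several things have the shape of the blank; the one meant has the colours described above.

How it is judged:
On the way, in this order (a step that is already met when the one before it is completed fails the run):
1. the lever stands at the green notch and is let go, the blank snug against the fence, the probe still in its stand (value of joint clamp between 1.26 and 1.54 rad and y of blank in the frame of jig above 0.0635 m and contact force between each of the arm, the fingers and jig below 0.1 N and distance of probe_grip from where it was at the start of the episode below 0.02 m), for 0.2 s.
2. the probe is lifted clear of the stand in the gripper (height (world z) of probe_tip above 0.062 m and contact force between the fingers and probe above 1 N), for 0.1 s.
At the end, for the whole second after the job is handed in: Lever within 0.14 rad of the green notch, blank within 2 mm of the fence; probe held in the fingers, upright within 8 degrees, tip within 7 mm of the spot's centre, pushed in 3 to 9.5 mm with 1.5 to 6.5 N on the blank, touching neither jig nor stand (value of joint clamp between 1.26 and 1.54 rad and y of blank in the frame of jig above 0.0635 m and horizontal distance between probe_tip and mark below 0.007 m and angle between probe_grip's own z axis and vertical below 0.14 rad and value of joint plunger between 0.003 and 0.0095 m and contact force between probe and blank between 1.5 and 6.5 N and contact force between the fingers and probe above 3 N and contact force between probe and jig below 0.2 N and contact force between probe and stand below 0.2 N and linear speed of blank below 0.01 m/s); the arm keeps its last pose, push and grip.
It fails at once if the blank is pressed hard with the probe (over 15 N) (contact force between probe and blank above 15 N).
It fails at once if a bystander is shifted by more than 25 mm (distance of any of dicebox, dish, mug, jar from where it was at the start of the episode above 0.025 m).
It also fails if it takes over 54 s, if anything falls off the work surface, if the arm or the gripper's body presses on something with over 40 N, if the wrist force passes 120 N, or if a joint passes its speed limit or range.

### The arm

A 6-joint arm with a two-finger parallel gripper is mounted at the origin on the work surface. World frame = base frame: x ahead of the robot, y to its left, z up, the work surface at z = 0. Lengths are in m, angles in rad, forces in N, time in s.
With the tool pointing down it reaches from about 0.325 to 0.775 m from the base axis. Payload 5.5 kg.
Tool frame: the origin (TCP) lies at the very end of the fingers, on their centre line; the grasp point (between the pads) lies behind it (arm.grip_depth is the z of the grasp point in the tool frame, in m); z points along the fingers, y is the direction in which the jaws open and shut (so a half turn about z gives the same grasp; the last joint's range is limited). The gripper opens to 88 mm and grips with 3 to 60 N. Pads are 20 mm wide; open, the fingers measure 115 mm over their backs; the gripper's body (75 mm by 178 mm) begins 61 mm behind the grasp point.
Start: joints at [1.228, 0.091, 1.231, -0, 1.82, -0.057], TCP at [0.169, 0.576, 0.223] pointing down, gripper open.
Joint ranges: [-2.87, 2.87], [-0.86, 2.18], [0.17, 2.46], [-1.51, 4.65], [0.06, 2.69], [-2.65, 2.65]. Speed limits (rad/s): [2.57, 2.57, 3.01, 3.14, 3.14, 3.14].

### API

Orientations are given as a unit quaternion [x, y, z, w].
In Python, from bench import arm, optics gives the robot as it stands.
- The arm moves only by the tool move_arm, never from a script. Its argument "series" is one flat list of numbers, 7 for each row, row after row: the turn, a rotation vector about the tool's x, y, z in degrees, then the shift along the tool's x, y, z in cm, then the closure, from -1 (fully open) to 1 (shut). In form: [rx, ry, rz, dx, dy, dz, fingers, rx, ry, rz, dx, dy, dz, fingers, ...]. A call has 1 to 5 rows; each row is the pose to reach, as a shift and turn from the pose commanded when the call began, along the tool's axes at that moment; what a row does not reach only later rows make up. A row lasts 1/12 s, in which the tool goes at most 41.7 mm and 7.16 degrees, less where a joint would pass 70% of its speed; a pose out of reach is approached as far as the arm can. A call with a gripper value outside its range is refused whole. The fingers move at their own pace and stop on an object; "grip_force" is the grip in N (left out, the last holds). Time passes only in rows, so rows that repeat a pose let the fingers close. It gives the time, the measured TCP pose, the force and the opening at its end, in the units of the state.
- arm.get_state(): the state, without advancing time (a new reading comes with each control period).
- optics.capture(name): name is "scene" or "top"; returns a dict with "frame" (384x512x3 uint8, red, green, blue), "fx", "fy", "cx", "cy" (pixels), "world_to_cam" (4x4, takes a point from world to camera coordinates). Camera axes: x right, y down, z forward; pixel columns grow to the right and rows downward; lengths in m; the calibration is good to about 2 mm. A picture is of the moment at which its call begins. There is no depth.
- arm.finish_job(): hands the job in, once; it reports no verdict.
The state is a dict: "t": time; "qpos": joint angles; "joint_velocities": joint speeds; "joint_torque": joint torques, N m; "tcp_pos": TCP position; "tool_rot": TCP orientation; "wrist_force": force on the tool from outside, world axes, zero at the start; "moment": the same for the moment, N m; "grip_width": finger opening in m.
Only numpy, scipy, OpenCV 4.12 (cv2) and the standard library are available. Lean on these libraries where they do the work, as an engineer would, in place of code of your own. Each camera call takes 0.05 s, during which the arm holds its last target. There are 200 camera calls.

## Working session

There is one attempt and no reset: what is moved stays moved. The work goes in short steps, Python scripts to look and compute and a tool call to move; the robot and the scene stay as the last step left them, time stands still between calls to the robot, and variables do not carry over. Pictures are saved under pics/ and viewed, on a budget of 10 in all, crops included, one or two more only if the job needs it, and the job is handed in when it is done.

Besides the shell and the picture viewer there is one more tool, called after "Emit:" as a command line: name --argument value ..., lists and objects as JSON in quotes. move_arm: Moves the arm, as the interface text tells. Its arguments: {"type":"object","properties":{"series":{"type":"array"},"grip_force":{"type":"number"}},"required":["series"]}

```bash
mkdir -p pics; ls; python3 - <<'E'
from bench import arm, optics
import cv2
s=arm.get_state();print(s, arm.grip_depth)
for n in("scene","top"):
    c=optics.capture(n);cv2.imwrite(f"pics/{n}0.png",c["frame"][:,:,::-1]);print(n,c["fx"],c["fy"],c["cx"],c["cy"],c["world_to_cam"].round(4).tolist())
E
```

```text
pics
{'t': 0.0, 'qpos': array([ 1.22829085e+00,  9.18803413e-02,  1.23188499e+00, -1.62637924e-05,
        1.81982857e+00, -5.66497367e-02]), 'joint_velocities': array([ 0.00080711,  0.00136439, -0.00077936, -0.00198043,  0.00030603,
        0.00032181]), 'joint_torque': array([-1.74725934e-03, -4.46471608e+01, -4.06432700e+01,  6.97799167e-02,
        2.98788166e-02, -1.28703059e-04]), 'tcp_pos': array([0.16906148, 0.57536797, 0.22149455]), 'tool_rot': array([ 1.42443641e-01,  9.89802409e-01, -9.82327513e-04, -1.90653019e-04]), 'wrist_force': array([-0.13354027, -0.10741169, -0.99632355]), 'moment': array([-0.00209066, -0.01600743, -0.03445448]), 'grip_width': 0.08776254159439437} -0.0187
scene 407.4666818776191 407.4666818776191 253.43170862742022 191.27908729448578 [[-0.731, 0.6824, 0.0058, 0.4651], [0.4216, 0.4582, -0.7825, -0.0997], [-0.5366, -0.5695, -0.6227, 1.3762], [0.0, 0.0, 0.0, 1.0]]
top 360.44893389247477 360.44893389247477 253.7253387484266 188.57660218010565 [[0.0288, -0.9995, 0.0145, -0.1356], [-0.9936, -0.0302, -0.1086, 0.5431], [0.109, -0.0112, -0.994, 1.1968], [0.0, 0.0, 0.0, 1.0]]
```

View pics/top0.png

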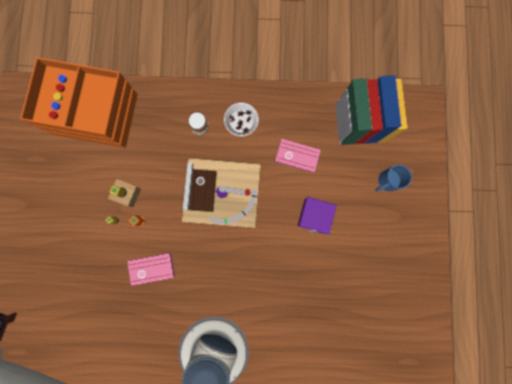

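View pics/scene0.png

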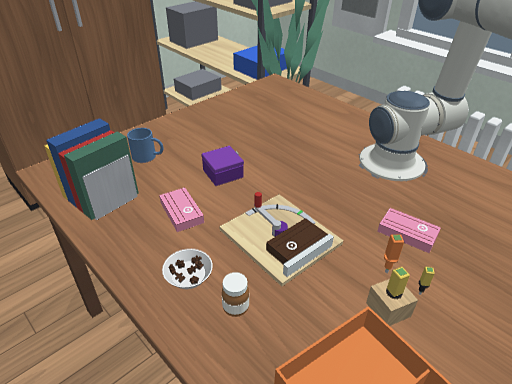

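The top view shows the jig at about (222,193), with its fence to the left at x≈187, the knob at (248,192) and the green notch at (226,221). The stand with the yellow probe is at (123,192). A smaller yellow lookalike is at (112,220) and an orange one at (137,221). The walnut blank is at (202,190); the two pink boxes have its shape but the wrong colour. I'll confirm with one enlarged crop.

```bash
python3 - <<'E'
import cv2,numpy as np
t=cv2.imread("pics/top0.png");s=cv2.imread("pics/scene0.png")
a=cv2.resize(t[150:240,100:270],(800,424),interpolation=cv2.INTER_CUBIC)
cv2.imwrite("pics/c_top.png",a)
b=cv2.resize(s[180:325,215:445],None,fx=3.47,fy=3.47,interpolation=cv2.INTER_CUBIC);cv2.imwrite("pics/c_sc.png",b);print(b.shape)
E
```

```text
(503, 798, 3)
```

View pics/c_top.png

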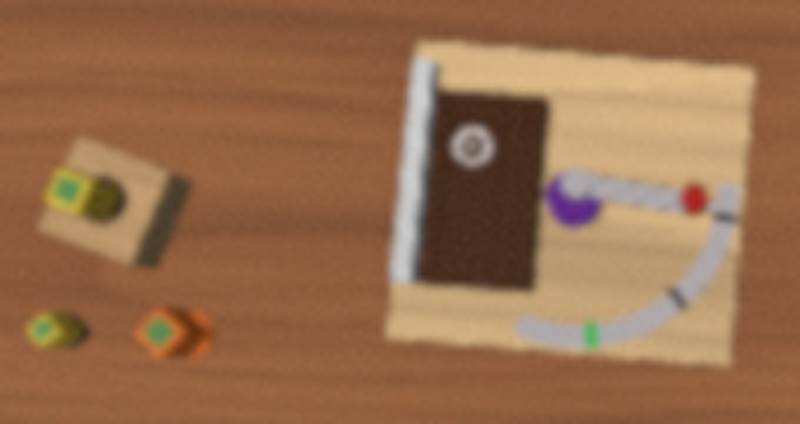

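View pics/c_sc.png

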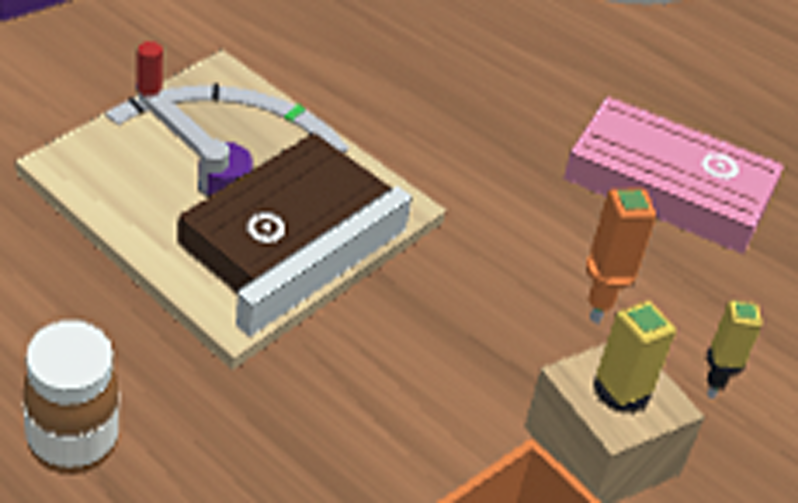

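The crop confirms it. The larger yellow probe stands in the wooden stand, at top (60,190)/4.7 in the crop; the smaller yellow and the orange one stand beside it. The blank is the walnut one against the fence, with the white ring at crop (472,146). The knob is at (694,199) and the green notch at (591,335). Next I measure.

```bash
cat > h.py <<'E'
import numpy as np,cv2
from bench import arm,optics
from scipy.spatial.transform import Rotation as R
class Cam:
    def __init__(s,n):
        c=optics.capture(n);s.f=c["frame"];s.K=np.array([[c["fx"],0,c["cx"]],[0,c["fy"],c["cy"]],[0,0,1]]);s.M=c["world_to_cam"]
        s.P=s.K@s.M[:3];s.o=-s.M[:3,:3].T@s.M[:3,3];s.hsv=cv2.cvtColor(s.f,cv2.COLOR_RGB2HSV)
    def plane(s,uv,z):
        d=s.M[:3,:3].T@np.linalg.solve(s.K,np.r_[uv,1.]);return s.o+d*(z-s.o[2])/d[2]
    def proj(s,p):
        q=s.P@np.r_[p,1.];return q[:2]/q[2]
    def comps(s,lo,hi,roi,minA=4):
        x0,y0,x1,y1=roi;m=np.zeros(s.hsv.shape[:2],np.uint8);m[y0:y1,x0:x1]=cv2.inRange(s.hsv,np.array(lo),np.array(hi))[y0:y1,x0:x1]
        n,l,st,c=cv2.connectedComponentsWithStats(m)
        return [(c[i],st[i,4],st[i,:4],l==i) for i in np.argsort(-st[1:,4])+1 if st[i,4]>=minA]
def tri(a,ua,b,ub):
    X=cv2.triangulatePoints(a.P,b.P,np.float64(ua).reshape(2,1),np.float64(ub).reshape(2,1))[:,0];return X[:3]/X[3]
E
python3 - <<'E'
from h import *
T=Cam("top");S=Cam("scene")
def show(n,L):
    for c,a,b,_ in L[:4]: print(n,c.round(1),a,b)
show("T red",T.comps((0,150,60),(6,255,255),(240,180,262,205)));show("S red",S.comps((0,150,60),(6,255,255),(245,185,275,215)))
gT=T.comps((50,120,90),(75,255,255),(215,210,240,230));gS=S.comps((50,120,90),(75,255,255),(285,200,315,225))
show("T gr",gT);show("S gr",gS)
show("T cap",T.comps((45,70,60),(85,255,255),(100,170,150,235),3));show("S cap",S.comps((45,70,60),(85,255,255),(370,220,445,320),3))
show("T yel",T.comps((22,100,60),(36,255,255),(100,170,150,235)));show("S yel",S.comps((22,100,60),(36,255,255),(370,240,445,320)))
# jig corners at z=.015 : plywood + everything on it hull
L=T.comps((10,50,150),(28,160,255),(175,150,270,235))
m=np.zeros(T.f.shape[:2],np.uint8)
for l in L: m|=(l[3]*255).astype(np.uint8)
pts=cv2.findNonZero(m);bx=cv2.minAreaRect(pts);print("ply",bx);
for p in cv2.boxPoints(bx): print(p.round(1),T.plane(p,.015).round(4))
# ring white in blank
for n,C,roi in(("T",T,(194,172,208,190)),("S",S,(283,236,302,254))):
    show(n+" ring",C.comps((0,0,140),(180,70,255),roi))
E
```

```text
T red [247.2 191.9] 17 [246 190   4   5]
S red [258.1 199. ] 89 [255 192   7  15]
S gr [299.6 211.8] 12 [297 210   6   4]
T cap [113.9 189.9] 8 [113 189   3   3]
T cap [133.3 220. ] 7 [132 219   3   3]
T cap [108.7 219.3] 3 [108 219   2   2]
S cap [401.  271.3] 42 [396 268  11   7]
S cap [397.2 237.4] 29 [394 235   8   5]
S cap [429.9 269.2] 17 [427 268   6   4]
T yel [117.6 190.9] 88 [110 186  16  10]
T yel [111.1 219.6] 49 [106 217  11   6]
T yel [132.8 220. ] 11 [131 218   5   5]
S yel [397.2 282.5] 398 [387 267  23  30]
S yel [426.2 277.1] 175 [420 267  14  19]
S yel [429.5 267. ] 4 [428 267   4   1]
ply ((221.99996948242188, 192.49996948242188), (93.99998474121094, 82.99998474121094), -0.0)
[175. 234.] [0.3856 0.1428 0.015 ]
[175. 151.] [0.6717 0.1578 0.015 ]
[269. 151.] [ 0.6821 -0.1691  0.015 ]
[269. 234.] [ 0.3947 -0.1761  0.015 ]
T ring [199.9 180.3] 44 [196 177   9   8]
S ring [291.2 245.2] 54 [286 241  11   9]
```

```bash
python3 - <<'E'
from h import *
T=Cam("top");S=Cam("scene")
kt=800/170;ks=3.47
tp=lambda p:np.array([p[0]/kt+100-.4,p[1]/kt+150-.4]);sp=lambda p:np.array([p[0]/ks+215-.36,p[1]/ks+180-.36])
J=np.array([[110,125],[110,-125],[-110,-125],[-110,125]])/1e3
def kab(A,B):
    a,b=A.mean(0),B.mean(0);r,_=R.align_vectors(np.c_[B-b,np.zeros(len(B))],np.c_[A-a,np.zeros(len(A))]);th=r.as_rotvec()[2]
    c,s=np.cos(th),np.sin(th);M=np.array([[c,-s],[s,c]]);t=b-M@a;print("yaw",np.degrees(th).round(2),"t",t.round(4),"res",np.abs((A@M.T+t)-B).max().round(4));return M,t
tops=[(416,41),(755,68),(733,366),(387,338)]
scs=[(236,366),(17,162),(222,51),(445,211)]
Fs=[]
for C,f,L in((T,tp,tops),(S,sp,scs)):
    W=np.array([C.plane(f(p),.015)[:2] for p in L]);Fs.append(kab(J,W))
for M,t in Fs:
    print("piv",(M@[.01,-.005]+t).round(4),"knob0",(M@[.01,-.09]+t).round(4),"notch",(M@[.01-.085*np.sin(1.4),-.005-.085*np.cos(1.4)]+t).round(4),"mark@65",(M@[.03,.075]+t).round(4))
print("knob tri topface",tri(T,(247.2,191.9),S,(258.3,193.5)).round(4),"S mid@78?",S.plane((258.1,199),.0735).round(4),"T@.095",T.plane((247.2,191.9),.092).round(4))
print("mark",T.plane((199.9,180.3),.045).round(4),S.plane((291.2,245.2),.045).round(4))
for n,a,b,z in(("probe",(113.9,189.9),(401,271.3),.128),("orange",(133.3,220),(397.2,237.4),0),("small",(108.7,219.3),(429.9,269.2),0)):
    print(n,tri(T,a,S,b).round(4),T.plane(a,z).round(4) if z else"",S.plane(b,z).round(4) if z else "")
g=T.plane(tp((591,335)),.05);print("green",g.round(4),S.plane((299.6,211.8),.05).round(4))
# rectified tiles
c=tri(T,(113.9,189.9),S,(401,271.3))[:2]
def rect(C,z,c,w,n):
    q=np.float32([C.proj([c[0]+i*w,c[1]+j*w,z]) for i,j in((1,1),(1,-1),(-1,-1),(-1,1))])
    H=cv2.getPerspectiveTransform(q,np.float32([[0,0],[n,0],[n,n],[0,n]]));return cv2.warpPerspective(C.f,H,(n,n),flags=cv2.INTER_CUBIC)
im=np.hstack([rect(S,.128,c,.04,380),rect(S,.06,c,.05,380)]);cv2.imwrite("pics/rect.png",im[:,:,::-1]);print(c)
E
```

```text
yaw -2.79 t [ 0.5317 -0.0087] res 0.0008
yaw -3.11 t [ 0.5356 -0.0038] res 0.0032
piv [ 0.5414 -0.0142] knob0 [ 0.5373 -0.0991] notch [ 0.4571 -0.0245] mark@65 [0.5653 0.0647]
piv [ 0.5453 -0.0093] knob0 [ 0.5407 -0.0942] notch [ 0.4609 -0.0192] mark@65 [0.5696 0.0695]
knob tri topface [ 0.5284 -0.0977  0.0926] S mid@78? [ 0.5285 -0.0977  0.0735] T@.095 [ 0.5287 -0.098   0.092 ]
mark [0.5678 0.0626 0.045 ] [0.5677 0.063  0.045 ]
probe [0.5187 0.3172 0.1276] [0.5188 0.3169 0.128 ] [0.5189 0.3175 0.128 ]
orange [0.4271 0.2545 0.1174]  
small [0.4272 0.344  0.0847]  
green [ 0.4345 -0.0278  0.05  ] [ 0.4637 -0.0031  0.05  ]
[0.51870446 0.31721756]
```

View pics/rect.png

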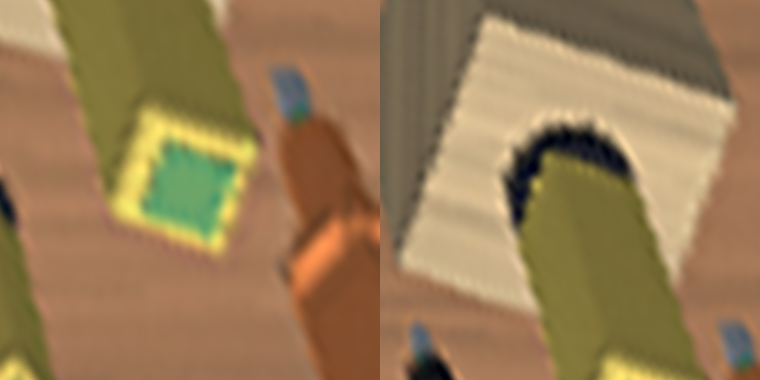

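Left tile: the handle top's corners are at (150,100), (258,145), (222,257) and (113,210), so the handle yaw is about -20°. Right tile: the stand edges agree at -19.4°. The two views put the probe at (0.5187, 0.3173, 0.1276), where 0.128 is expected. The knob and mark also agree across views to under 1 mm. Now the lever plan.

```bash
cat >> h.py <<'E'
def plan(target,jaw=None):
    s=arm.get_state();r=R.from_quat(s["tool_rot"]);M=r.as_matrix();y=np.degrees(np.arctan2(M[1,1],M[0,1]))
    d=M.T@(np.array(target)-s["tcp_pos"])*100
    print("t",round(s["t"],2),"tcp",s["tcp_pos"].round(4),"jaw",y.round(1),"q6",s["qpos"][5].round(2),"tilt",np.degrees(np.arccos(-M[2,2])).round(2),"w",s["grip_width"].round(4),"F",s["wrist_force"].round(2))
    rz=None if jaw is None else -((jaw-y+90)%180-90)
    print("shift cm",d.round(2),"rz",rz)
E
python3 - <<'E'
from h import *
T=Cam("top");S=Cam("scene")
print("pivot cap tri",tri(T,(222.2,188.7),S,(276.3,224.3)).round(4))
print("green tri",tri(T,(225.2,220.8),S,(299.6,211.8)).round(4))
plan([.5285,-.098,.16],-9.7)
E
```

```text
pivot cap tri [ 0.5418 -0.0138  0.0462]
green tri [ 0.435  -0.0257  0.0182]Traceback (most recent call last):
  File "<stdin>", line 5, in <module>
  File "h.py", line 21, in plan
    print("t",round(s["t"],2),"tcp",s["tcp_pos"].round(4),"jaw",y.round(1),"q6",s["qpos"][5].round(2),"tilt",np.degrees(np.arccos(-M[2,2])).round(2),"w",s["grip_width"].round(4),"F",s["wrist_force"].round(2))
                                                                                                                                                         ^^^^^^^^^^^^^^^^^^^^^
AttributeError: 'float' object has no attribute 'round'
```

```bash
sed -i 's/s\["grip_width"\].round(4)/round(float(s["grip_width"]),4)/' h.py; python3 - <<'E'
from h import *
plan([.5285,-.098,.16],-9.3)
E
```

```text
t 0.4 tcp [0.1691 0.5756 0.2225] jaw 73.6 q6 -0.06 tilt 0.01 w 0.0876 F [-0.74 -0.1  -0.13]
shift cm [-53.47 -54.5    6.26] rz 82.92524987897936
```

Emit:
move_arm --series '[7, 0, 0, 0, 0, 0, -1, 0, 0, 0, 0, 0, 0, -1]'

```text
t: 0.57
tcp_pos: [0.172, 0.5832, 0.1923]
tool_rot: [0.143, 0.989, -0.032, -0.006]
wrist_force: [2.8, 8.4, -15.2]
grip_width: 0.0884
```

Emit:
move_arm --series '[0, 0, 7, -2.8, -2.8, 0, -1, 0, 0, 14, -5.6, -5.7, 0, -1, 0, 0, 21, -8.4, -8.6, 0, -1, 0, 0, 28, -11.2, -11.4, 0, -1, 0, 0, 35, -14, -14.3, 0, -1]'

```text
t: 0.98
tcp_pos: [0.2637, 0.3976, 0.2223]
tool_rot: [0.436, 0.9, -0.0, 0.0]
wrist_force: [1.0, 0.3, 0.7]
grip_width: 0.088
```

```bash
python3 -c "
from h import *
plan([.5285,-.098,.16],-9.3)"
```

```text
t 0.98 tcp [0.2637 0.3976 0.2223] jaw 38.3 q6 0.25 tilt 0.03 w 0.088 F [1.03 0.33 0.65]
shift cm [-55.3   -9.95   6.24] rz 47.61935577028234
```

Emit:
move_arm --series '[0, 0, 7, -4, -0.7, 0, -1, 0, 0, 14, -8, -1.4, 0, -1, 0, 0, 21, -12, -2.1, 0, -1, 0, 0, 28, -16, -2.9, 0, -1, 0, 0, 35, -20, -3.6, 0, -1]'

```text
t: 1.4
tcp_pos: [0.3602, 0.2185, 0.223]
tool_rot: [0.686, 0.727, 0.001, 0.0]
wrist_force: [1.2, 0.2, -0.7]
grip_width: 0.0875
```

```bash
python3 -c "
from h import *
plan([.5285,-.098,.16],-9.3)"
```

```text
t 1.4 tcp [0.3602 0.2185 0.223 ] jaw 3.3 q6 0.41 tilt 0.06 w 0.0875 F [ 1.24  0.16 -0.72]
shift cm [-32.57  14.97   6.3 ] rz 12.60451346199362
```

Emit:
move_arm --series '[0, 0, 3, -3.5, 1.6, 0, -1, 0, 0, 6, -7, 3.2, 0, -1, 0, 0, 9, -10.5, 4.8, 0, -1, 0, 0, 12.6, -14, 6.4, 0, -1, 0, 0, 12.6, -17.5, 8, 0, -1]'

```text
t: 1.82
tcp_pos: [0.4513, 0.0488, 0.223]
tool_rot: [0.761, 0.648, 0.0, 0.0]
wrist_force: [0.7, -0.0, 0.1]
grip_width: 0.088
```

```bash
python3 -c "
from h import *
plan([.5285,-.098,.12],-9.3)"
```

```text
t 1.82 tcp [0.4513 0.0488 0.223 ] jaw -9.2 q6 0.19 tilt 0.06 w 0.088 F [ 0.67 -0.02  0.11]
shift cm [-13.26   9.95  10.3 ] rz 0.12167228808988284
```

Emit:
move_arm --series '[0, 0, 0, -3.4, 2.5, 0, -1, 0, 0, 0, -6.7, 5, 1, -1, 0, 0, 0, -10, 7.5, 4, -1, 0, 0, 0, -12, 9.2, 7, -1, 0, 0, 0, -13.2, 9.9, 10, -1]'

```text
t: 2.23
tcp_pos: [0.5299, -0.0981, 0.1234]
tool_rot: [0.761, 0.649, 0.001, 0.002]
wrist_force: [1.2, 0.6, 0.0]
grip_width: 0.0879
```

```bash
python3 -c "
from h import *
plan([.5285,-.098,.060],-9.3)
C=Cam('scene');cv2.imwrite('pics/s1.png',cv2.resize(C.f[130:300,180:420],None,fx=3,fy=3,interpolation=cv2.INTER_CUBIC)[:,:,::-1])"
```

```text
t 2.23 tcp [ 0.5299 -0.0981  0.1234] jaw -9.1 q6 -0.09 tilt 0.27 w 0.0879 F [1.18 0.59 0.04]
shift cm [-0.01 -0.17  6.34] rz 0.20799052433605425
```

View pics/s1.png

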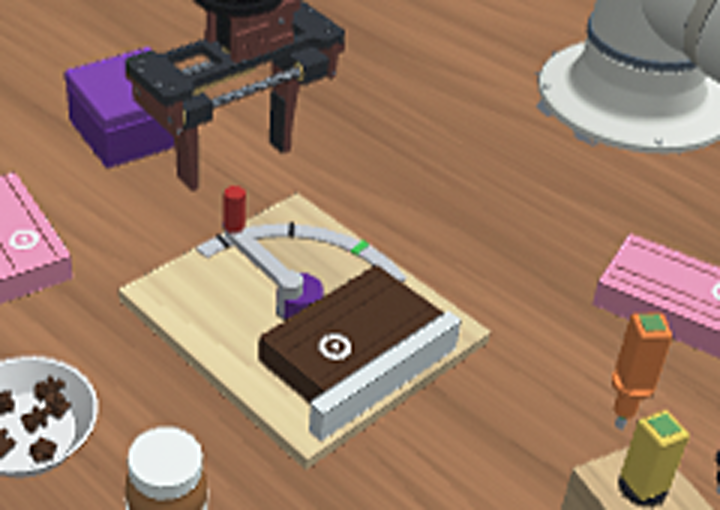

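The fingers straddle the knob (235,208 in the crop) along the tangent and everything is clear. I'll descend and cage the knob at about 22 mm, which is looser than a grip.

Emit:
move_arm --series '[0, 0, 0, 0, -0.1, 2.5, -1, 0, 0, 0, 0, -0.1, 5, -0.5, 0, 0, 0, 0, -0.1, 6.2, 0, 0, 0, 0, 0, -0.1, 6.2, 0.5, 0, 0, 0, 0, -0.1, 6.2, 0.5]' --grip_force 8

```text
t: 2.7
tcp_pos: [0.5268, -0.0947, 0.0609]
tool_rot: [0.76, 0.65, -0.0, -0.0]
wrist_force: [-0.3, 0.3, 1.0]
grip_width: 0.0649
```

```bash
python3 -c "
from h import *
plan([.5285,-.098,.060],-9.3)
# arc waypoints in current tool axes
s=arm.get_state();M=R.from_quat(s['tool_rot']).as_matrix();pv=np.array([.542,-.0135])
for a in list(range(-99,-174,-5))+[-173.5]:
    p=pv+.085*np.array([np.cos(np.radians(a)),np.sin(np.radians(a))]);print(a,'rz',-99.1-a,(M.T@(np.r_[p,.061]-s['tcp_pos'])*100).round(2))
"
```

```text
t 2.7 tcp [ 0.5268 -0.0947  0.0609] jaw -9.0 q6 -0.09 tilt 0.04 w 0.0649 F [-0.27  0.27  0.96]
shift cm [-0.3   0.22  0.09] rz 0.3470744444528009
-99 rz -0.09999999999999432 [-0.24  0.23 -0.01]
-104 rz 4.900000000000006 [-0.21 -0.51 -0.01]
-109 rz 9.900000000000006 [-0.11 -1.25 -0.01]
-114 rz 14.900000000000006 [ 0.05 -1.97 -0.01]
-119 rz 19.900000000000006 [ 0.27 -2.68 -0.01]
-124 rz 24.900000000000006 [ 0.56 -3.36 -0.01]
-129 rz 29.900000000000006 [ 0.9  -4.02 -0.01]
-134 rz 34.900000000000006 [ 1.3  -4.65 -0.01]
-139 rz 39.900000000000006 [ 1.75 -5.23 -0.01]
-144 rz 44.900000000000006 [ 2.25 -5.78 -0.01]
-149 rz 49.900000000000006 [ 2.8  -6.28 -0.01]
-154 rz 54.900000000000006 [ 3.39 -6.73 -0.01]
-159 rz 59.900000000000006 [ 4.01 -7.13 -0.01]
-164 rz 64.9 [ 4.67 -7.47 -0.01]
-169 rz 69.9 [ 5.36 -7.76 -0.01]
-173.5 rz 74.4 [ 5.99 -7.96 -0.01]
```

Emit:
move_arm --series '[0, 0, 0, -0.25, 0.2, 0, 0.5, 0, 0, 0, -0.25, 0.2, 0, 0.5, 0, 0, 0, -0.25, 0.2, 0, 0.5, 0, 0, 0, -0.25, 0.2, 0, 0.5, 0, 0, 0, -0.25, 0.2, 0, 0.5]'

```text
t: 3.12
tcp_pos: [0.5289, -0.0978, 0.0614]
tool_rot: [0.76, 0.65, 0.0, 0.0]
wrist_force: [-0.4, 0.1, -0.5]
grip_width: 0.0312
```

```bash
cat > arc.py <<'E'
from h import *
s=arm.get_state();M=R.from_quat(s['tool_rot']).as_matrix();pv=np.array([.542,-.0135])
plan([.5285,-.098,.060],-9.3)
y=np.degrees(np.arctan2(M[1,1],M[0,1]))-90
for a in list(range(-99,-174,-5))+[-173.5]:
    p=pv+.085*np.array([np.cos(np.radians(a)),np.sin(np.radians(a))]);print(a,'rz',round(y-a,1),(M.T@(np.r_[p,.061]-s['tcp_pos'])*100).round(2))
E
python3 arc.py
```

```text
t 3.12 tcp [ 0.5289 -0.0978  0.0614] jaw -9.0 q6 -0.09 tilt 0.06 w 0.0312 F [-0.4   0.1  -0.54]
shift cm [-0.02 -0.04  0.14] rz 0.32705109799677246
-99 rz 0.0 [ 0.03 -0.03  0.04]
-104 rz 5.0 [ 0.06 -0.77  0.04]
-109 rz 10.0 [ 0.16 -1.5   0.04]
-114 rz 15.0 [ 0.32 -2.23  0.04]
-119 rz 20.0 [ 0.55 -2.93  0.04]
-124 rz 25.0 [ 0.83 -3.62  0.03]
-129 rz 30.0 [ 1.17 -4.28  0.03]
-134 rz 35.0 [ 1.57 -4.9   0.03]
-139 rz 40.0 [ 2.02 -5.49  0.03]
-144 rz 45.0 [ 2.52 -6.04  0.03]
-149 rz 50.0 [ 3.07 -6.54  0.03]
-154 rz 55.0 [ 3.66 -6.99  0.03]
-159 rz 60.0 [ 4.29 -7.39  0.03]
-164 rz 65.0 [ 4.94 -7.73  0.03]
-169 rz 70.0 [ 5.63 -8.01  0.03]
-173.5 rz 74.5 [ 6.26 -8.21  0.03]
```

Emit:
move_arm --series '[0, 0, 0, 0, 0, 0, 0.5, 0, 0, 5, 0.06, -0.8, 0, 0.5, 0, 0, 10, 0.16, -1.5, 0, 0.5, 0, 0, 15, 0.3, -2.2, 0, 0.5, 0, 0, 20, 0.55, -2.9, 0, 0.5]'

```text
t: 3.53
tcp_pos: [0.5009, -0.0881, 0.0609]
tool_rot: [0.863, 0.506, 0.0, 0.001]
wrist_force: [1.6, -1.4, 0.0]
grip_width: 0.022
```

```bash
python3 arc.py
```

```text
t 3.53 tcp [ 0.5009 -0.0881  0.0609] jaw -29.2 q6 0.27 tilt 0.08 w 0.022 F [ 1.63 -1.4   0.02]
shift cm [0.49 2.89 0.1 ] rz -19.938090995703988
-99 rz -20.2 [ 0.54  2.88 -0.  ]
-104 rz -15.2 [ 0.32  2.18 -0.  ]
-109 rz -10.2 [ 0.15  1.45 -0.  ]
-114 rz -5.2 [ 0.05  0.72 -0.  ]
-119 rz -0.2 [ 0.02 -0.02 -0.01]
-124 rz 4.8 [ 0.05 -0.76 -0.01]
-129 rz 9.8 [ 0.14 -1.5  -0.01]
-134 rz 14.8 [ 0.3  -2.22 -0.01]
-139 rz 19.8 [ 0.52 -2.93 -0.01]
-144 rz 24.8 [ 0.8  -3.62 -0.01]
-149 rz 29.8 [ 1.14 -4.28 -0.01]
-154 rz 34.8 [ 1.54 -4.91 -0.01]
-159 rz 39.8 [ 1.98 -5.5  -0.01]
-164 rz 44.8 [ 2.48 -6.04 -0.01]
-169 rz 49.8 [ 3.03 -6.55 -0.02]
-173.5 rz 54.3 [ 3.55 -6.96 -0.02]
```

Force is about 2 N (knob friction), so it's working.

Emit:
move_arm --series '[0, 0, 5, 0.05, -0.75, 0, 0.5, 0, 0, 10, 0.15, -1.5, 0, 0.5, 0, 0, 15, 0.3, -2.2, 0, 0.5, 0, 0, 20, 0.5, -2.9, 0, 0.5, 0, 0, 25, 0.8, -3.6, 0, 0.5]'

```text
t: 3.95
tcp_pos: [0.4732, -0.0637, 0.0609]
tool_rot: [0.952, 0.307, 0.0, 0.001]
wrist_force: [1.5, -1.7, -0.1]
grip_width: 0.0216
```

```bash
python3 arc.py
```

```text
t 3.95 tcp [ 0.4732 -0.0637  0.0609] jaw -54.2 q6 0.74 tilt 0.08 w 0.0216 F [ 1.48 -1.72 -0.14]
shift cm [2.48 6.02 0.1 ] rz -44.94894011861285
-99 rz -45.2 [2.53 5.98 0.  ]
-104 rz -40.2 [2.03 5.44 0.  ]
-109 rz -35.2 [1.57 4.85 0.  ]
-114 rz -30.2 [1.17 4.23 0.  ]
-119 rz -25.2 [ 0.83  3.57 -0.  ]
-124 rz -20.2 [ 0.54  2.89 -0.  ]
-129 rz -15.2 [ 0.31  2.18 -0.  ]
-134 rz -10.2 [ 0.15  1.46 -0.  ]
-139 rz -5.2 [ 0.05  0.72 -0.01]
-144 rz -0.2 [ 0.01 -0.02 -0.01]
-149 rz 4.8 [ 0.04 -0.76 -0.01]
-154 rz 9.8 [ 0.14 -1.49 -0.01]
-159 rz 14.8 [ 0.29 -2.22 -0.01]
-164 rz 19.8 [ 0.51 -2.93 -0.01]
-169 rz 24.8 [ 0.8  -3.61 -0.01]
-173.5 rz 29.3 [ 1.1  -4.21 -0.01]
```

Emit:
move_arm --series '[0, 0, 6, 0.05, -0.9, 0, 0.5, 0, 0, 12, 0.2, -1.8, 0, 0.5, 0, 0, 18, 0.43, -2.65, 0, 0.5, 0, 0, 24, 0.75, -3.5, 0, 0.5, 0, 0, 29.5, 1.12, -4.25, 0, 0.5]'

```text
t: 4.37
tcp_pos: [0.4571, -0.0227, 0.0609]
tool_rot: [0.999, 0.054, 0.0, 0.001]
wrist_force: [0.5, -1.8, -0.3]
grip_width: 0.0224
```

Emit:
move_arm --series '[0, 0, 0, 0, 0, 0, 0.5, 0, 0, 0, 0, 0, 0, 0.3, 0, 0, 0, 0, 0, 0, -0.3, 0, 0, 0, 0, 0, 0, -1, 0, 0, 0, 0, 0, 0, -1]'

```text
t: 4.78
tcp_pos: [0.4573, -0.0227, 0.0606]
tool_rot: [0.998, 0.057, -0.0, -0.0]
wrist_force: [0.2, 0.6, -0.8]
grip_width: 0.0451
```

Emit:
move_arm --series '[0, 0, 0, 0, 0, 0, -1, 0, 0, 0, 0, 0, -3, -1, 0, 0, 0, 0, 0, -6, -1, 0, 0, 0, 0, 0, -9, -1, 0, 0, 0, 0, 0, -12, -1]'

```text
t: 5.2
tcp_pos: [0.457, -0.0225, 0.1818]
tool_rot: [0.998, 0.057, -0.0, -0.0]
wrist_force: [-0.3, 0.6, -0.4]
grip_width: 0.0786
```

```bash
python3 -c "
from h import *
plan([.5187,.3173,.2],-20)
C=Cam('scene');cv2.imwrite('pics/s2.png',cv2.resize(C.f[130:300,180:420],None,fx=3,fy=3,interpolation=cv2.INTER_CUBIC)[:,:,::-1])
L=C.comps((0,150,60),(6,255,255),(230,180,330,230))
for l in L[:2]:print(l[:3],C.plane(l[0],.0735))
for l in C.comps((0,0,140),(180,70,255),(278,230,308,260))[:3]: print('ring',l[:3],C.plane(l[0],.045))
"
```

```text
t 5.2 tcp [ 0.457  -0.0225  0.1818] jaw -83.5 q6 1.33 tilt 0.02 w 0.0786 F [-0.27  0.55 -0.37]
shift cm [ 10.   -33.06  -1.82] rz -63.456315786780465
(array([296.66666667, 200.08602151]), np.int32(93), array([293, 193,   8,  15], dtype=int32)) [ 0.45504014 -0.02381119  0.0735    ]
ring (array([301.25688073, 255.48623853]), np.int32(109), array([290, 248,  18,  12], dtype=int32)) [0.57500177 0.10267523 0.045     ]
ring (array([291.77083333, 246.16666667]), np.int32(48), array([287, 242,  11,   9], dtype=int32)) [0.56909572 0.06617766 0.045     ]
ring (array([292., 246.]), np.int32(5), array([291, 245,   3,   3], dtype=int32)) [0.56826376 0.0661769  0.045     ]
```

View pics/s2.png

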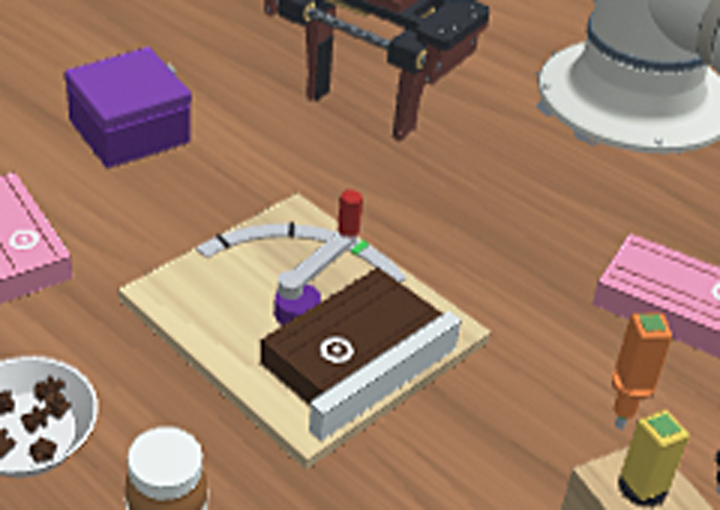

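The lever now stands at the green notch: the knob is at (350,213) in the crop, an angle of -173.2° against an expected -173.5°. The blank has moved to the fence and the probe is still in its stand. On to the probe.

Emit:
move_arm --series '[0, 0, -7, 1.1, -3.8, -0.4, -1, 0, 0, -14, 2.3, -7.6, -0.8, -1, 0, 0, -21, 3.5, -11.4, -1.2, -1, 0, 0, -28, 4.6, -15.2, -1.6, -1, 0, 0, -35, 5.7, -19, -2, -1]'

```text
t: 5.67
tcp_pos: [0.4924, 0.1745, 0.2007]
tool_rot: [0.934, 0.357, 0.0, 0.0]
wrist_force: [1.1, -0.8, -0.2]
grip_width: 0.0875
```

```bash
python3 -c "
from h import *
plan([.5187,.3173,.2],-20)"
```

```text
t 5.67 tcp [0.4924 0.1745 0.2007] jaw -48.1 q6 1.12 tilt 0.02 w 0.0875 F [ 1.05 -0.85 -0.15]
shift cm [11.48 -8.88  0.07] rz -28.134513679604993
```

Emit:
move_arm --series '[0, 0, -7, 2.9, -2.2, 0, -1, 0, 0, -14, 5.7, -4.4, 0, -1, 0, 0, -21, 8.6, -6.7, 0, -1, 0, 0, -28, 11.5, -8.9, 0, -1, 0, 0, -28, 11.5, -8.9, 0, -1]'

```text
t: 6.08
tcp_pos: [0.519, 0.3209, 0.1979]
tool_rot: [0.818, 0.575, -0.001, -0.001]
wrist_force: [0.4, -0.6, -0.6]
grip_width: 0.088
```

```bash
python3 -c "
from h import *
plan([.5187,.3173,.0765],-20)
T=Cam('top');S=Cam('scene')
def ring(C,roi):
    L=[l for l in C.comps((0,0,140),(180,70,255),roi) if l[1]<80];return L
a=ring(T,(194,172,208,190));b=ring(S,(286,241,299,251))
for l in a+b: print(l[:3])
print(T.plane(a[0][0],.045),S.plane(b[0][0],.045),tri(T,a[0][0],S,b[0][0]))
cv2.imwrite('pics/s3.png',np.hstack([cv2.resize(C.f[y:y+130,x:x+130],(400,400),interpolation=cv2.INTER_CUBIC) for C,x,y in((S,330,210),(T,100,130))])[:,:,::-1])
"
```

```text
t 6.08 tcp [0.519  0.3209 0.1979] jaw -19.8 q6 0.84 tilt 0.19 w 0.088 F [ 0.36 -0.6  -0.6 ]
shift cm [-0.35  0.14 12.14] rz 0.17206969073984624
(array([199.1627907 , 180.02325581]), np.int32(43), array([196, 176,   8,   9], dtype=int32))
(array([291.77083333, 246.16666667]), np.int32(48), array([287, 242,  11,   9], dtype=int32))
(array([292., 246.]), np.int32(5), array([291, 245,   3,   3], dtype=int32))
[0.56867168 0.06514933 0.045     ] [0.56909572 0.06617766 0.045     ] [0.56859676 0.06548748 0.04413701]
```

View pics/s3.png

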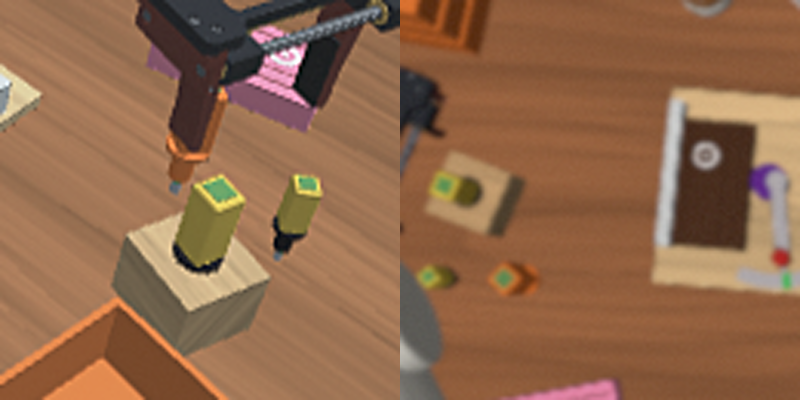

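Scene tile: the fingers straddle the yellow probe (218,190 in the tile), with the small yellow and orange lookalikes clear of the way. Top tile: the blank lies along the fence. I'll centre and descend.

Emit:
move_arm --series '[0, 0, 0, -0.2, 0.1, 2, -1, 0, 0, 0, -0.2, 0.1, 4.5, -1, 0, 0, 0, -0.2, 0.1, 5, -1, 0, 0, 0, -0.2, 0.1, 5, -1]'

```text
t: 6.52
tcp_pos: [0.5187, 0.3115, 0.1485]
tool_rot: [0.822, 0.569, -0.002, -0.0]
wrist_force: [-0.9, 0.2, 0.6]
grip_width: 0.0881
```

```bash
python3 -c "
from h import *
plan([.5187,.3173,.0765],-20)"
```

```text
t 6.52 tcp [0.5187 0.3115 0.1485] jaw -20.6 q6 0.84 tilt 0.25 w 0.0881 F [-0.92  0.24  0.63]
shift cm [ 0.56 -0.19  7.2 ] rz -0.6141569738788348
```

Emit:
move_arm --series '[0, 0, 0, 0, 0, 0, -1, 0, 0, 0, 0, 0, 0, -1, 0, 0, 0, 0, 0, 0, -1]'

```text
t: 6.77
tcp_pos: [0.5203, 0.3135, 0.1527]
tool_rot: [0.822, 0.57, 0.002, 0.0]
wrist_force: [-0.4, 0.0, -0.3]
grip_width: 0.0875
```

```bash
python3 -c "
from h import *
plan([.5187,.3173,.0765],-20)"
```

```text
t 6.77 tcp [0.5203 0.3135 0.1527] jaw -20.5 q6 0.84 tilt 0.18 w 0.0875 F [-0.39  0.03 -0.3 ]
shift cm [ 0.29 -0.3   7.62] rz -0.5146445819467687
```

Emit:
move_arm --series '[0, 0, 0, 0.3, -0.3, 2.5, -1, 0, 0, 0, 0.3, -0.3, 5, -1, 0, 0, 0, 0.3, -0.3, 7.6, -1, 0, 0, 0, 0.3, -0.3, 7.6, -1, 0, 0, 0, 0.3, -0.3, 7.6, -1]'

```text
t: 7.18
tcp_pos: [0.5173, 0.317, 0.0742]
tool_rot: [0.822, 0.57, -0.001, -0.0]
wrist_force: [-0.6, -0.5, -0.1]
grip_width: 0.0876
```

```bash
python3 -c "
from h import *
plan([.5187,.3173,.0765],-20)"
```

```text
t 7.18 tcp [0.5173 0.317  0.0742] jaw -20.5 q6 0.85 tilt 0.13 w 0.0876 F [-0.64 -0.48 -0.12]
shift cm [ 0.07  0.12 -0.23] rz -0.4783903920500592
```

Emit:
move_arm --series '[0, 0, 0, 0, 0.05, -0.1, 1, 0, 0, 0, 0, 0.05, -0.1, 1, 0, 0, 0, 0, 0.05, -0.1, 1, 0, 0, 0, 0, 0.05, -0.1, 1, 0, 0, 0, 0, 0.05, -0.1, 1]' --grip_force 20

```text
t: 7.6
tcp_pos: [0.5188, 0.3174, 0.0767]
tool_rot: [0.822, 0.57, 0.001, 0.0]
wrist_force: [-0.7, 1.0, -0.3]
grip_width: 0.058
```

Emit:
move_arm --series '[0, 0, 0, 0, 0, 0, 1, 0, 0, 0, 0, 0, 0, 1, 0, 0, 0, 0, 0, 0, 1, 0, 0, 0, 0, 0, 0, 1, 0, 0, 0, 0, 0, 0, 1]'

```text
t: 8.02
tcp_pos: [0.5183, 0.3171, 0.0755]
tool_rot: [0.822, 0.57, -0.0, 0.0]
wrist_force: [0.4, 0.3, 1.3]
grip_width: 0.0262
```

```bash
python3 -c "
from h import *
plan([.5187,.3173,.0765],-20)"
```

```text
t 8.02 tcp [0.5183 0.3171 0.0755] jaw -20.5 q6 0.85 tilt 0.01 w 0.0262 F [0.37 0.31 1.35]
shift cm [ 0.03  0.03 -0.1 ] rz -0.4768897574513744
```

Emit:
move_arm --series '[0, 0, 0, 0, 0, -2, 1, 0, 0, 0, 0, 0, -5, 1, 0, 0, 0, 0, 0, -8, 1, 0, 0, 0, 0, 0, -11, 1, 0, 0, 0, 0, 0, -12, 1]'

```text
t: 8.43
tcp_pos: [0.5194, 0.3178, 0.2009]
tool_rot: [0.822, 0.57, 0.003, 0.0]
wrist_force: [1.1, 0.3, 0.2]
grip_width: 0.0257
```

```bash
python3 -c "
from h import *
plan([.5686,.0655,.155],None)"
```

```text
t 8.43 tcp [0.5194 0.3178 0.2009] jaw -20.5 q6 0.85 tilt 0.39 w 0.0257 F [1.13 0.31 0.19]
shift cm [-21.94  13.41   4.54] rz None
```

Emit:
move_arm --series '[0, 0, 0, -1.5, 0.9, 0, 1, 0, 0, 0, -4, 2.4, 0, 1, 0, 0, 0, -6.5, 3.9, 0, 1, 0, 0, 0, -9, 5.5, 0, 1, 0, 0, 0, -11.5, 7, 0, 1]'

```text
t: 8.85
tcp_pos: [0.5435, 0.1837, 0.194]
tool_rot: [0.821, 0.57, -0.001, -0.0]
wrist_force: [-0.3, -0.5, -1.1]
grip_width: 0.0259
```

Emit:
move_arm --series '[0, 0, 0, -2.5, 1.5, 0, 1, 0, 0, 0, -5, 3, 0, 1, 0, 0, 0, -7.5, 4.6, 0, 1, 0, 0, 0, -9.5, 5.8, 0, 1, 0, 0, 0, -10.4, 6.4, 0, 1]'

```text
t: 9.27
tcp_pos: [0.5672, 0.0623, 0.1941]
tool_rot: [0.822, 0.569, -0.001, -0.0]
wrist_force: [0.5, 0.3, -0.5]
grip_width: 0.0256
```

Emit:
move_arm --series '[0, 0, 0, 0, 0, 1, 1, 0, 0, 0, 0, 0, 2.5, 1, 0, 0, 0, 0, 0, 3.5, 1, 0, 0, 0, 0, 0, 4, 1, 0, 0, 0, 0, 0, 4, 1]'

```text
t: 9.68
tcp_pos: [0.5661, 0.0662, 0.153]
tool_rot: [0.821, 0.571, -0.002, -0.001]
wrist_force: [-0.1, -0.1, -1.6]
grip_width: 0.026
```

```bash
python3 -c "
from h import *
plan([.5686,.0655,.13],None)
T=Cam('top');S=Cam('scene')
cv2.imwrite('pics/s4.png',np.hstack([cv2.resize(C.f[y:y+100,x:x+100],(400,400),interpolation=cv2.INTER_CUBIC) for C,x,y in((S,240,160),(T,150,120))])[:,:,::-1])
print('expected tip S',S.proj([.5686,.0655,.09]),'mark',S.proj([.5686,.0655,.045]))
"
```

```text
t 9.68 tcp [0.5661 0.0662 0.153 ] jaw -20.4 q6 0.41 tilt 0.23 w 0.026 F [-0.13 -0.12 -1.59]
shift cm [0.02 0.27 2.3 ] rz None
expected tip S [292.91048133 232.81333188] mark [291.70543754 245.92061304]
```

View pics/s4.png

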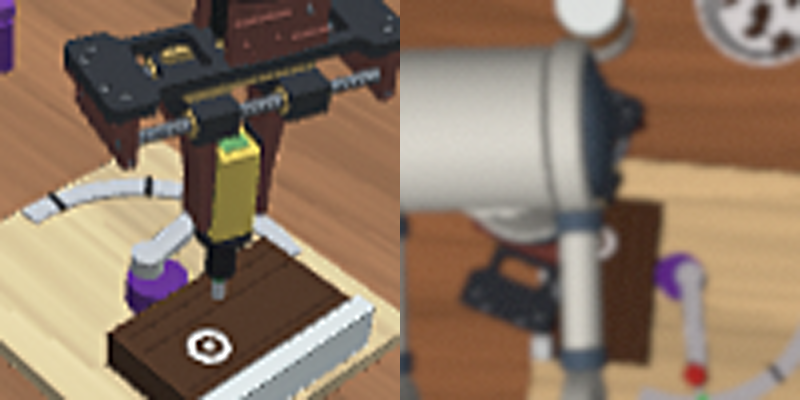

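Scene tile: the probe is upright above the ring, tip end at (218,297) in the tile, about (294.2,234) in the full frame. The lever is still at the green notch. I'll correct x by 2.5 mm and go down to just above the blank.

Emit:
move_arm --series '[0, 0, 0, 0, 0.2, 1, 1, 0, 0, 0, 0, 0.2, 2, 1, 0, 0, 0, 0, 0.2, 3, 1, 0, 0, 0, 0, 0.2, 3.6, 1, 0, 0, 0, 0, 0.2, 3.6, 1]'

```text
t: 10.2
tcp_pos: [0.568, 0.0643, 0.1169]
tool_rot: [0.822, 0.57, -0.002, -0.001]
wrist_force: [0.2, 0.1, -1.4]
grip_width: 0.0262
```

Emit:
move_arm --series '[0, 0, 0, 0, 0, 0, 1, 0, 0, 0, 0, 0, 0, 1, 0, 0, 0, 0, 0, 0, 1]'

```text
t: 10.45
tcp_pos: [0.5694, 0.0644, 0.1203]
tool_rot: [0.822, 0.57, 0.0, 0.0]
wrist_force: [-0.7, -0.2, -1.8]
grip_width: 0.0256
```

```bash
python3 -c "
from h import *
plan([.5686,.0655,.1045],None)
S=Cam('scene');s=arm.get_state()['tcp_pos']
print('tip expected S',S.proj(s-[0,0,.0655]),'mark',S.proj([.5686,.0655,.045]), 'prev tip z.0875',S.plane((294.1,233.8),.0875))
cv2.imwrite('pics/s5.png',cv2.resize(S.f[190:270,250:350],(800,640),interpolation=cv2.INTER_CUBIC)[:600,:,::-1])
"
```

```text
t 10.45 tcp [0.5694 0.0644 0.1203] jaw -20.5 q6 0.41 tilt 0.06 w 0.0256 F [-0.69 -0.22 -1.79]
shift cm [ 0.07 -0.12  1.58] rz None
tip expected S [291.40184384 243.04858649] mark [291.70543754 245.92061304] prev tip z.0875 [0.5669783  0.06810497 0.0875    ]
```

View pics/s5.png

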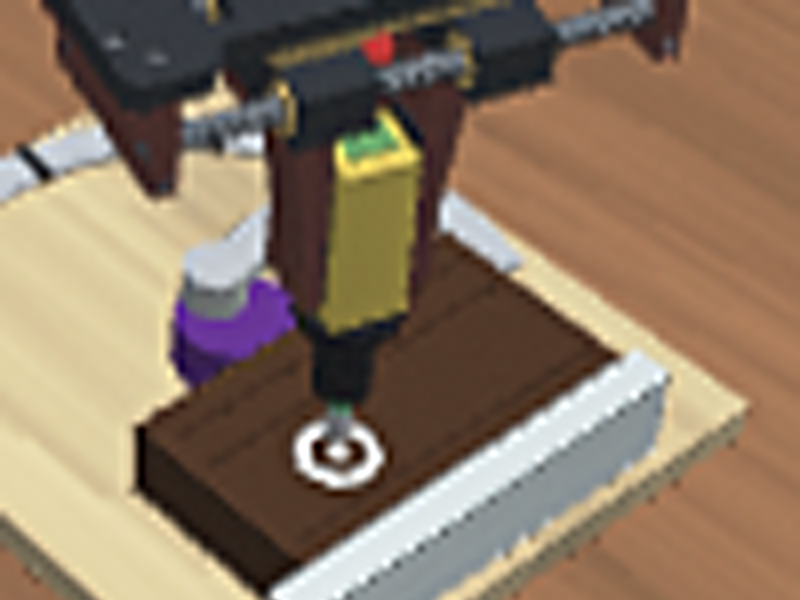

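Tip end at about (338,440) in the crop, just above the ring centre (339,452). Its green band is visible and it is aligned to within about 1–2 mm. I'll press in small steps, watching force.

Emit:
move_arm --series '[0, 0, 0, 0.03, -0.1, 0.4, 1, 0, 0, 0, 0.05, -0.1, 0.7, 1, 0, 0, 0, 0.05, -0.1, 1, 1, 0, 0, 0, 0.05, -0.1, 1.1, 1, 0, 0, 0, 0.05, -0.1, 1.1, 1]'

```text
t: 10.92
tcp_pos: [0.5684, 0.0653, 0.1085]
tool_rot: [0.822, 0.57, 0.0, -0.0]
wrist_force: [-1.0, 0.5, 1.0]
grip_width: 0.0261
```

Emit:
move_arm --series '[0, 0, 0, 0, 0, 0, 1, 0, 0, 0, 0, 0, 0, 1, 0, 0, 0, 0, 0, 0, 1]'

```text
t: 11.17
tcp_pos: [0.5683, 0.0653, 0.1089]
tool_rot: [0.822, 0.57, 0.0, -0.0]
wrist_force: [-1.2, 0.6, 0.2]
grip_width: 0.0257
```

```bash
python3 -c "
from h import *
plan([.5686,.0655,.1045],None)"
```

```text
t 11.17 tcp [0.5683 0.0653 0.1089] jaw -20.5 q6 0.41 tilt 0.01 w 0.0257 F [-1.23  0.63  0.24]
shift cm [0.03 0.02 0.44] rz None
```

Contact is where expected, about 2 N at 2 mm. I'll go 4 mm further.

Emit:
move_arm --series '[0, 0, 0, 0, 0, 0.1, 1, 0, 0, 0, 0, 0, 0.2, 1, 0, 0, 0, 0, 0, 0.3, 1, 0, 0, 0, 0, 0, 0.4, 1, 0, 0, 0, 0, 0, 0.4, 1]'

```text
t: 11.58
tcp_pos: [0.5684, 0.0653, 0.1046]
tool_rot: [0.822, 0.57, 0.0, 0.0]
wrist_force: [-1.6, 0.5, 2.2]
grip_width: 0.0258
```

Emit:
move_arm --series '[0, 0, 0, 0, 0, 0, 1, 0, 0, 0, 0, 0, 0, 1, 0, 0, 0, 0, 0, 0, 1, 0, 0, 0, 0, 0, 0, 1, 0, 0, 0, 0, 0, 0, 1]'

```text
t: 12.0
tcp_pos: [0.5684, 0.0653, 0.1047]
tool_rot: [0.822, 0.57, 0.0, 0.0]
wrist_force: [-0.7, 1.7, 1.7]
grip_width: 0.0256
```

```bash
python3 -c "
from h import *
plan([.5686,.0655,.1045],None)
S=Cam('scene')
cv2.imwrite('pics/s6.png',cv2.resize(S.f[190:265,250:350],(800,600),interpolation=cv2.INTER_CUBIC)[:,:,::-1])
F=[]
for i in range(4): S=Cam('scene');F.append(arm.get_state()['wrist_force'])
print(np.mean(F,0))
"
```

```text
t 12.0 tcp [0.5684 0.0653 0.1047] jaw -20.5 q6 0.41 tilt 0.01 w 0.0256 F [-0.66  1.72  1.7 ]
shift cm [0.03 0.01 0.02] rz None
[-0.62140237  0.89914759  2.00121175]
```

View pics/s6.png

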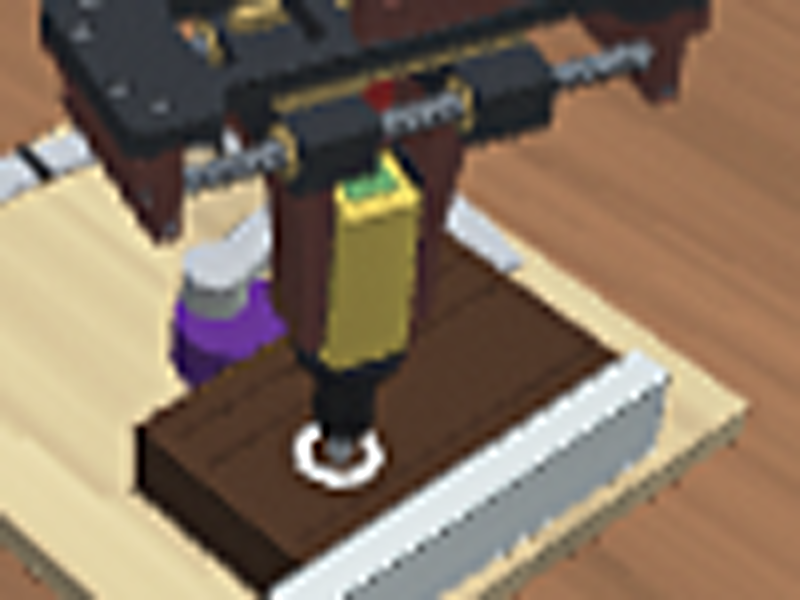

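The tip sits on the ring centre (340,452), the green band is in the barrel and the probe is upright. Net force is about 2.0 + 1.6 = 3.6 N, which matches 6 mm of travel. Handing in.

```bash
python3 -c "
from bench import arm
print(arm.finish_job())"
```

```text
the job is handed in; nothing more can be done
None
```

I swung the lever to the green notch and let go. Then I lifted the yellow probe from its stand and handed the job in with it held upright and pressed on the ringed spot. It took about 12 s of robot time; the hand-in gave no verdict.

**Last checks:**
- **Lever:** the knob measured at about 1.40 rad, where the green notch is. In the last pressed picture the gripper hides most of the knob; the lever showed no sign of having moved.
- **Probe position:** the TCP (finger-end point) was within about 1 mm of the measured spot, and the picture shows the tip on the ring's centre. Tool tilt was about 0.01°.
- **Press:** about 3.6 N net of the probe's weight, roughly 6 mm of travel. The green band is just out of sight.
- **Grip:** 20 N commanded, with the fingers 25.6 mm apart on the 26 mm handle.

**Less certain:**
- **Blank against the fence:** I measured its place as about 63.4 mm along the jig's y, give or take about 2 mm. That cannot confirm the required 63.5 mm. I relied on the cam being at its highest and on the pictures showing the blank lying along the fence.
- **Camera agreement:** my outlines of the jig from the two views differed by about 4–5 mm, so I used the pivot found from both views together.
- **Wrong number in one move:** an early move turned the tool about the wrong axis by mistake. It happened in free air, was undone in the next row, and touched nothing.

I viewed 10 pictures in all, counting the crops.

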